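# Clamp the yoke plate in its fixture

### The arm

A 6-joint arm with a two-finger parallel gripper is mounted at the origin on a cart in front of the work surface, level with it; the furniture and walls round the work are solid. World frame = base frame: x ahead of the robot, y to its left, z up, the work surface at z = 0. Lengths are in mm, angles in rad, forces in N, time in s.
With the tool pointing down it reaches from about 300 to 1000 mm from the base axis. Payload 5.1 kg.
Tool frame: the origin (TCP) lies midway between the tips of the shut fingers; the grasp point (between the pads) lies grasp_offset behind it (grasp_offset is the distance from the TCP to the grasp point, in mm); z points along the fingers, y is the direction in which the jaws open and shut (so a half turn about z gives the same grasp; the last joint's range is limited). The gripper opens to 95 mm and grips with 3 to 60 N. Pads are 20 mm wide; open, the fingers measure 119 mm over their backs; the gripper's body (75 mm by 180 mm) begins 59 mm behind the grasp point.
Start: joints at [1.238, 0.124, 1.65, -0, 1.367, -0.083], TCP at [160.709, 629.807, 214.656] pointing down, gripper open.
Joint ranges: [-2.61, 2.61], [-1.02, 2.33], [0.03, 2.71], [-1.35, 4.49], [0.32, 2.68], [-2.91, 2.91]. Speed limits (rad/s): [2.57, 2.57, 3.14, 3.14, 3.14, 3.14].

### API

Orientations are given as a unit quaternion [x, y, z, w].
In Python, from station import state, snapshot, sign_off, grasp_offset gives the robot as it stands.
- The arm moves only by the tool carry_out, never from a script. Its argument "plan" is a list of rows, each a list of 2 entries, a list of its own where there are three numbers: the shift along the tool's x, y, z in cm, then the turn, a rotation vector about the tool's x, y, z in degrees. In form: [[[x, y, z], [ax, ay, az]], ...]. A call has 1 to 8 rows; each row shifts and turns the commanded pose from where the row before left it, along the tool's axes as they then stand; what a row does not reach is not made up. A row lasts 1/10 s, in which the tool goes at most 50 mm and 8.59 degrees, less where a joint would pass 70% of its speed; a pose out of reach is approached as far as the arm can. A call with a gripper value outside its range is refused whole. "claw" is the finger opening in cm, from 0 to 9.51, set as the call begins (left out, the last holds). The fingers move at their own pace and stop on an object; the grip force is fixed at half the most. Time passes only in rows, so rows that do not move let the fingers close. It gives the time, the measured TCP pose, the force and the opening at its end, in the units of the state.
- state(): the state, without advancing time (a new reading comes with each control period).
- snapshot(name): name is "scene" or "side" or "wrist"; returns a dict with "color" (480x640x3 uint8, red, green, blue), "camera_matrix" (3x3 intrinsics, pixels), "origin" and "orientation" of the camera in the world. Camera axes: x right, y down, z forward; pixel columns grow to the right and rows downward; lengths in mm; the calibration is good to about 2 mm. The wrist camera is an equidistant fisheye: a pixel r from the principal point sees the ray r / f radians off the axis. A picture is of the moment at which its call begins. There is no depth.
- sign_off(): hands the job in, once; it reports no verdict.
The state is a dict: "clock": time; "qpos": joint angles; "qd": joint speeds; "effort": joint torques, N m; "position": TCP position; "ee_rot": TCP orientation; "ft_force": force on the tool from outside, world axes, zero at the start; "ft_torque": the same for the moment, N m; "width": finger opening in mm.
Only numpy, scipy, OpenCV 4.12 (cv2) and the standard library are available. Lean on these libraries where they do the work, as an engineer would, in place of code of your own. Each camera call takes 0.05 s, during which the arm holds its last target.

### The job

Push the white horseshoe-shaped plate along its guide until it is fully home against the stop, then push the red clamp lever over, past its dead point, until it snaps into lock with the rubber pad pressing on the plate. The plate must stay flat on the fixture, never lifted, and the tape roll, pliers, coil and solenoid standing round it must be left where they are.

Things in the scene. Friction and masses are not known exactly. Their poses are not given: they have to be found in the camera images.
- fixture: Green-painted clamping fixture, fixed; heading varies (+x roughly to the robot's right, within 35 deg). Origin at bench height under the plate's home place; z up, +x = the way the plate is pushed home. Base x -104 to 118, y +-52, top z 12 mm. Guide rails 5 mm high, inner faces y +-38, x -71 to 35 mm. Stop bar face x 36.5, top z 24 mm. Clamp behind it on y = 0, x 45 to 110 mm.
- yoke: Loose white horseshoe plate, 73 x 72 x 8 mm, about 60 g, flat on the base between the rails (2 mm play a side), 25 to 35 mm short of home. Origin: centre of underside. Its +x points to its rounded closed end, 36 mm from the origin: the end to push, facing the fixture's -x; the legs point to the stop. Home: origin at the fixture's x = 0.
- clamp_lever (a joint): Lever angle, rad. 0 = open, where it starts: stands up, leaning 5 deg to the fixture's -x; grows as it is pushed over to the fixture's +x. A spring resists up to the dead point (at most 0.6 N m, 7 N at the grip) and throws it back if released before; dead point 0.95, after which it snaps by itself to its locked stop at 1.2 (lever 26 deg above level).
- lever_pivot (a point): Lever's hinge point, on the fixture at x = 78, y = 0, z = 50 mm of the fixture's frame; the hinge axis is the fixture's y.
- lever_grip (a point): Point on the lever's middle line, 85 mm from the pivot, in the red round grip (18 mm thick, from 50 to 127 mm from the pivot). Moves with the lever.
- clamp_pad: Black rubber cross pad, 10 x 60 mm, sprung, under the end of the clamp arm; origin: centre of its underside. At the start the arm is raised, up to z 95 mm over the fixture's x 10 to 65 mm; it swings down with the lever. Locked, the pad presses both legs at the fixture's x = 20 mm with about 3 N. Closed too early, it blocks the plate's way.
- tape_roll: Yellow tape roll, 64 x 64 x 18 mm, lying beside the fixture; leave alone. Origin centre of underside.
- spare_coil: Orange wound coil, 47 x 46 x 57 mm, standing beside the fixture; leave alone. Origin centre of underside.
- pliers: Blue-handled pliers, 55 x 178 x 14 mm, lying beside the fixture, nearer the robot; leave alone. Origin centre of underside.
- solenoid_stand: Dark brown solenoid body, 70 x 70 x 103 mm, standing at the back right of the bench; leave alone. Origin centre of underside.
Things that resemble listed ones, but are neither listed nor needed, are in the scene too. Several things have the shape of the yoke; the one meant has the colours described above.

How it is judged:
By the outcome, as a careful person would: the job done as asked, in the order asked, and still so for the second after the job is handed in, with the robot touching nothing.
It also fails if it takes over 43 s, if anything falls off the work surface, if the arm or the gripper's body presses on something with over 40 N, if the wrist force passes 120 N, or if a joint passes its speed limit or range.

## Working session

There is one attempt and no reset: what is moved stays moved. The work goes in short steps, Python scripts to look and compute and a tool call to move; the robot and the scene stay as the last step left them, time stands still between calls to the robot, and variables do not carry over. Pictures are saved under pics/ and viewed, and the job is handed in when it is done.

Besides the shell and the picture viewer there is one more tool, called after "Emit:" by a JSON object that holds its "fn" and its "kwargs". carry_out: Moves the arm, as the interface text tells. Its arguments: {"type":"object","properties":{"plan":{"type":"array"},"claw":{"type":"number"}},"required":["plan"]}

```bash
mkdir -p pics
python3 - <<'E'
from station import state, snapshot, grasp_offset
import cv2,numpy as np
print(state(),grasp_offset)
for n in ("scene","side","wrist"):
    s=snapshot(n); cv2.imwrite(f"pics/{n}0.png",s["color"][:,:,::-1])
    print(n,s["camera_matrix"],s["origin"],s["orientation"])
    np.savez(f"{n}0.npz",c=s["color"],K=s["camera_matrix"],o=s["origin"],q=s["orientation"])
E
```

```text
{'clock': 0.0, 'qpos': array([ 1.23837228e+00,  1.24526319e-01,  1.65164225e+00, -2.26829589e-05,
        1.36746471e+00, -8.25428869e-02]), 'qd': array([-0.00058677, -0.00047286,  0.0009656 ,  0.00222085,  0.00105477,
       -0.00100475]), 'effort': array([ 1.28608517e-03, -4.17611647e+01, -3.59929562e+01,  7.74394325e-02,
        4.94244020e-02, -1.80602783e-04]), 'position': array([160.53270276, 629.22301843, 213.39207019]), 'ee_rot': array([ 1.24613429e-01,  9.92204844e-01, -1.00071779e-03, -1.99315196e-04]), 'ft_force': array([-0.25104368,  0.43916095,  0.45202055]), 'ft_torque': array([ 0.06502088,  0.01304593, -0.03023342]), 'width': 94.88893237896623} 18.8
scene [[545.99165985   0.         323.71927598]
 [  0.         545.99165985 236.68882596]
 [  0.           0.           1.        ]] [852.83872122 966.40647745 758.05069125] [ 0.13529995  0.86299661 -0.48243164 -0.06473406]
side [[465.84702777   0.         322.01897171]
 [  0.         465.84702777 240.42544066]
 [  0.           0.           1.        ]] [ 251.56211315 -781.41260082  678.14247206] [ 0.87245647 -0.16703391  0.08534148 -0.4512607 ]
wrist [[371.64829954   0.         319.46586227]
 [  0.         371.64829954 237.14604625]
 [  0.           0.           1.        ]] [ 79.60449367 649.85052035 384.92454479] [0.78047131 0.60697769 0.09115392 0.11888475]
```

View pics/scene0.png

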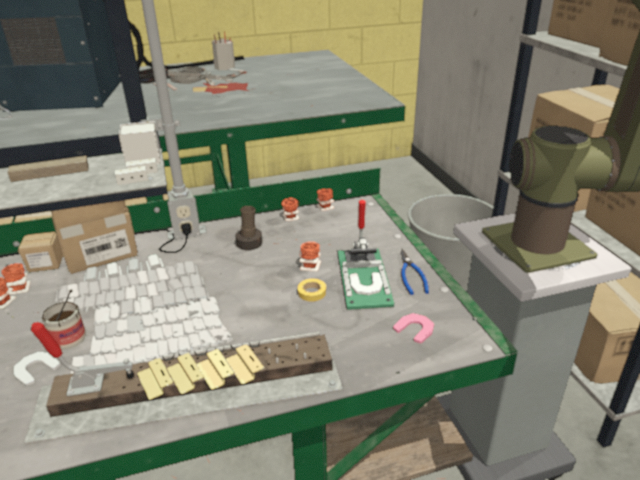

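View pics/side0.png

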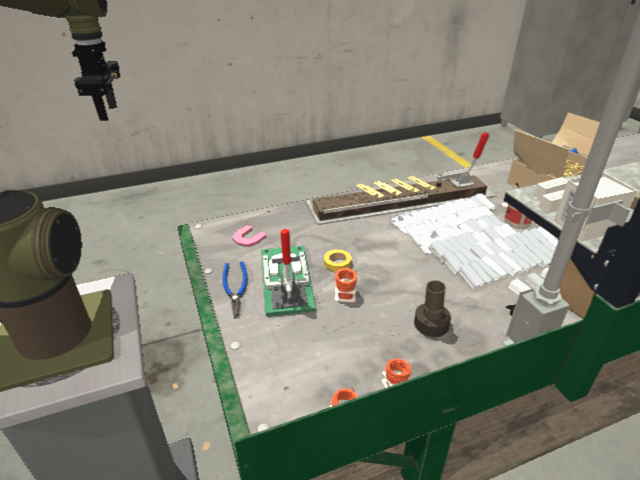

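View pics/wrist0.png

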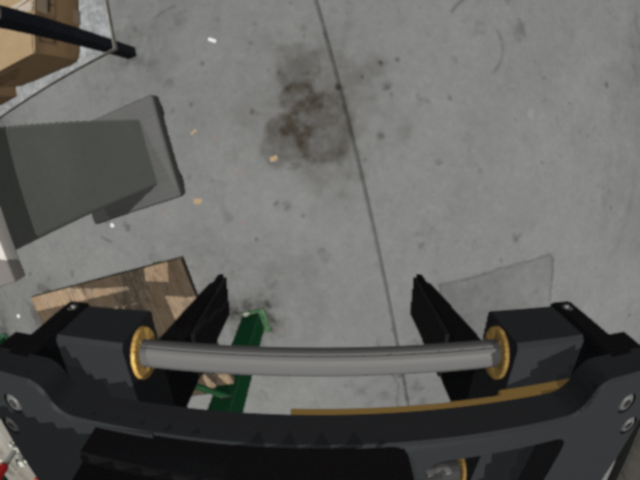

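The scene view shows the green fixture at about (366,283) with the white yoke at (367,283) and the red lever at (362,213). In the side view the fixture is at (288,280). I'll zoom in on both.

```bash
cat > h.py <<'E'
import cv2,numpy as np
from scipy.spatial.transform import Rotation as R
def load(f):
    d=np.load(f); return dict(c=d['c'],K=d['K'],o=d['o'],q=d['q'])
def take(n,f):
    from station import snapshot
    s=snapshot(n); d=dict(c=s["color"],K=s["camera_matrix"],o=np.array(s["origin"]),q=np.array(s["orientation"]))
    np.savez(f,**d); return d
def ray(d,u,v):
    K=d['K']; r=np.array([(u-K[0,2])/K[0,0],(v-K[1,2])/K[1,1],1.]); r=R.from_quat(d['q']).apply(r); return r/np.linalg.norm(r)
def onz(d,u,v,z):
    r=ray(d,u,v); return d['o']+r*(z-d['o'][2])/r[2]
def proj(d,p):
    c=R.from_quat(d['q']).inv().apply(np.asarray(p,float)-d['o']); K=d['K']
    return (K[0,0]*c[...,0]/c[...,2]+K[0,2], K[1,1]*c[...,1]/c[...,2]+K[1,2])
def tri(d1,a,d2,b):
    r1,r2=ray(d1,*a),ray(d2,*b); A=np.stack([r1,-r2],1)
    t=np.linalg.lstsq(A,d2['o']-d1['o'],rcond=None)[0]
    p,q=d1['o']+t[0]*r1,d2['o']+t[1]*r2; return (p+q)/2,np.linalg.norm(p-q)
def crop(d,x0,y0,x1,y1,s,f):
    cv2.imwrite(f,cv2.resize(d['c'][y0:y1,x0:x1,::-1],None,fx=s,fy=s,interpolation=cv2.INTER_CUBIC))
E
python3 - <<'E'
from h import *
crop(load('scene0.npz'),320,190,440,315,4.8,'pics/sc1.png') if 0 else crop(load('scene0.npz'),320,190,420,315,4.8,'pics/sc1.png')
crop(load('side0.npz'),240,220,340,325,5.6,'pics/si1.png')
E
```

```text
(no output)
```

View pics/sc1.png

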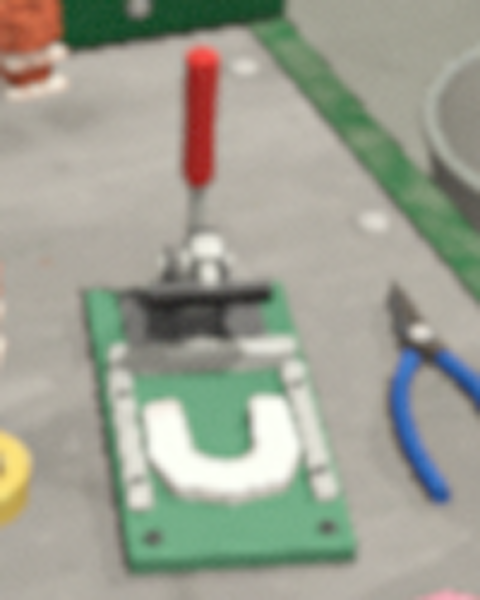

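View pics/si1.png

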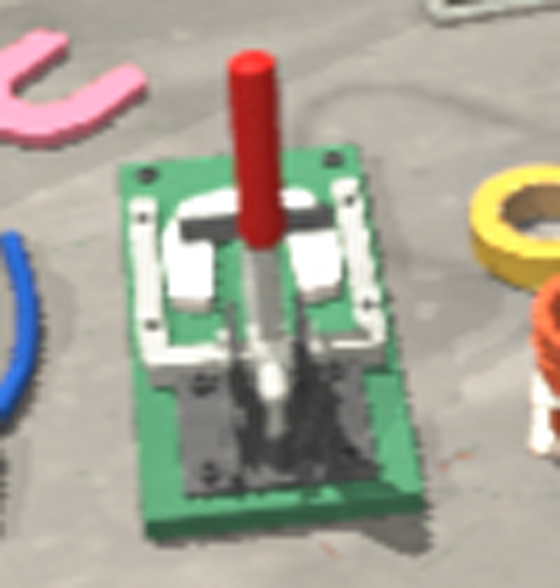

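The crops show the base, rails, yoke and lever clearly. I'll compute the fixture pose from the base corners and cross-check it with the lever grip.

Run:
```python
from h import *
sc,si=load('scene0.npz'),load('side0.npz')
S=lambda u,v:(320+(u+.5)/4.8-.5,190+(v+.5)/4.8-.5); T=lambda u,v:(240+(u+.5)/5.6-.5,220+(v+.5)/5.6-.5)
# model top corners x,y
M={'ml':(-104,-52),'mr':(-104,52),'pl':(118,-52),'pr':(118,52)}
# scene view looks from -x side(fixture): left image =?
pts={}
for n,(u,v) in dict(nl=(130,560),nr=(355,548),fl=(84,290),fr=(283,285)).items(): pts['sc_'+n]=onz(sc,*S(u,v),12)
for n,(u,v) in dict(nl=(147,518),nr=(423,495),fl=(120,165),fr=(355,148)).items(): pts['si_'+n]=onz(si,*T(u,v),12)
for k,p in pts.items(): print(k,p.round(1))
def fit(mod,P):
    mod=np.array(mod,float);P=np.array(P)[:,:2]
    c=mod.mean(0);d=P.mean(0);H=(mod-c).T@(P-d)
    a=np.arctan2(H[0,1]-H[1,0],H[0,0]+H[1,1]);Rm=np.array([[np.cos(a),-np.sin(a)],[np.sin(a),np.cos(a)]])
    t=d-Rm@c; return np.degrees(a),t,(P-(mod@Rm.T+t)).round(1)
# +x of fixture = robot's right = -y ; fixture +y = world +x
print(fit([(-104,52),(-104,-52),(118,52),(118,-52)],[pts['sc_'+n] for n in('nl','nr','fl','fr')]))
print(fit([(118,-52),(118,52),(-104,-52),(-104,52)],[pts['si_'+n] for n in('nl','nr','fl','fr')]))
# red grip ends: tri
print('tip',tri(sc,S(201,50),si,T(253,60)),'bot',tri(sc,S(199,183),si,T(261,243)))
```

```text
sc_nl [546.7  98.3  12. ]
sc_nr [448.1 122.4  12. ]
sc_fl [ 496.4 -118.2   12. ]
sc_fr [397.  -89.2  12. ]
si_nl [397.9 -98.9  12. ]
si_nr [ 495.3 -124.8   12. ]
si_fl [447.  114.1  12. ]
si_fr [545.2  88.3  12. ]
(np.float64(-103.63499717612522), array([473.69448903,  10.11115573]), array([[-2. , -0.7],
       [ 0.4, -1. ],
       [-0. , -1.4],
       [ 1.6,  3.1]]))
(np.float64(-103.3802189974244), array([472.95389861,   1.47059096]), array([[ 2.9,  2.4],
       [-1. ,  0.6],
       [ 0.5, -0.6],
       [-2.5, -2.3]]))
tip (array([457.20589465, -61.52828631, 174.36297414]), np.float64(2.5141311345525414)) bot (array([455.05465937, -65.96387464,  98.13959483]), np.float64(2.3196544413490408))
```

```bash
cat > nav.py <<'E'
import numpy as np
from scipy.spatial.transform import Rotation as R
A=np.radians(-103.5); O=np.array([473.3,5.,0])
E=np.array([np.cos(A),np.sin(A),0]); Y=np.array([-np.sin(A),np.cos(A),0])
def W(x,y,z): return O+x*E+y*Y+np.array([0,0,z])
RT=R.from_matrix(np.stack([-E,-Y*-1*-1,[0,0,-1]],1)) if 0 else None
# tool x=-E, z down, y = z x x
tz=np.array([0,0,-1.]); tx=-E; ty=np.cross(tz,tx); RT=R.from_matrix(np.stack([tx,ty,tz],1))
def show():
    from station import state
    s=state(); p=s['position']-O
    r=R.from_quat(s['ee_rot']); e=(r.inv()*RT).as_rotvec(degrees=True)
    print('t',round(s['clock'],2),'fix xyz',round(p@E,1),round(p@Y,1),round(p[2],1),'rot to go',e.round(2),'F fix',round(s['ft_force']@E,1),round(s['ft_force']@Y,1),round(s['ft_force'][2],1),'w',round(s['width'],1),'q',s['qpos'].round(2)); return s
def rows(p,r,tgt,rt,n):
    dv=(r.inv()*rt).as_rotvec()/n; step=(tgt-p)/n
    for i in range(n):
        print((r.inv().apply(step)/10).round(2).tolist(),np.degrees(dv).round(2).tolist()); r=r*R.from_rotvec(dv)
E
python3 - <<'E'
from nav import *
s=show(); t=W(-100,0,120); print(t); rows(s['position'],R.from_quat(s['ee_rot']),t,RT,14)
E
```

```text
t 0.15 fix xyz -534.1 -449.9 213.6 rot to go [-8.000e-02  7.000e-02  8.919e+01] F fix -0.0 -0.4 0.4 w 95.0 q [ 1.24  0.12  1.65 -0.    1.37 -0.08]
[496.64453639 102.23699204 120.        ]
[-3.26, -3.05, 0.67] [-0.01, 0.0, 6.37]
[-3.58, -2.67, 0.67] [-0.01, 0.0, 6.37]
[-3.85, -2.26, 0.67] [-0.01, 0.0, 6.37]
[-4.08, -1.82, 0.67] [-0.01, 0.0, 6.37]
[-4.25, -1.36, 0.67] [-0.01, 0.0, 6.37]
[-4.38, -0.88, 0.67] [-0.01, 0.0, 6.37]
[-4.45, -0.38, 0.67] [-0.01, 0.0, 6.37]
[-4.46, 0.11, 0.67] [-0.01, 0.0, 6.37]
[-4.42, 0.61, 0.67] [-0.01, 0.0, 6.37]
[-4.33, 1.09, 0.67] [-0.01, 0.0, 6.37]
[-4.18, 1.57, 0.67] [-0.01, 0.0, 6.37]
[-3.98, 2.02, 0.67] [-0.01, 0.0, 6.37]
[-3.73, 2.45, 0.67] [-0.01, 0.0, 6.37]
[-3.44, 2.85, 0.67] [-0.01, 0.0, 6.37]
```

Emit:
{"fn": "carry_out", "kwargs": {"plan": [[[-3.3,-3.0,0.6],[0,0,6.4]],[[-3.6,-2.7,0.6],[0,0,6.4]],[[-3.9,-2.3,0.6],[0,0,6.4]],[[-4.1,-1.8,0.6],[0,0,6.4]],[[-4.2,-1.4,0.6],[0,0,6.4]],[[-4.4,-0.9,0.6],[0,0,6.4]],[[-4.4,-0.4,0.6],[0,0,6.4]],[[-4.4,0.1,0.6],[0,0,6.4]]], "claw": 3.0}}

```text
clock: 0.95
position: [352.3, 326.6, 166.2]
ee_rot: [0.543, 0.84, 0.0, 0.0]
ft_force: [-0.1, 0.8, 0.4]
width: 36.7
```

Emit:
{"fn": "carry_out", "kwargs": {"plan": [[[-4.4,0.6,0.6],[0,0,6.4]],[[-4.3,1.1,0.6],[0,0,6.4]],[[-4.2,1.6,0.6],[0,0,6.4]],[[-4.0,2.0,0.6],[0,0,6.4]],[[-3.6,2.4,0.6],[0,0,6.4]],[[-3.4,2.8,0.6],[0,0,6.0]],[[0,0,0],[0,0,0]],[[0,0,0],[0,0,0]]]}}

```text
clock: 1.75
position: [493.6, 102.9, 130.1]
ee_rot: [0.786, 0.618, -0.0, -0.001]
ft_force: [-0.3, -0.1, 0.2]
width: 30.3
```

Run:
```python
from nav import *; from h import *
show()
for n in('wrist','scene','side'):
    d=take(n,n+'1.npz'); cv2.imwrite(f'pics/{n}1.png',d['c'][:,:,::-1])
print(load('wrist1.npz')['o'])
d=load('scene1.npz');crop(d,320,150,420,315,3.6,'pics/sc2.png')
crop(load('side1.npz'),220,160,340,325,3.6,'pics/si2.png')
```

```text
t 1.75 fix xyz -100.0 -3.1 130.1 rot to go [-0.08  0.   -0.1 ] F fix 0.1 -0.2 0.2 w 30.3 q [ 0.1  -0.13  2.05  0.    1.22  0.34]
[514.09488759 184.12292288 301.53429561]
```

View pics/wrist1.png

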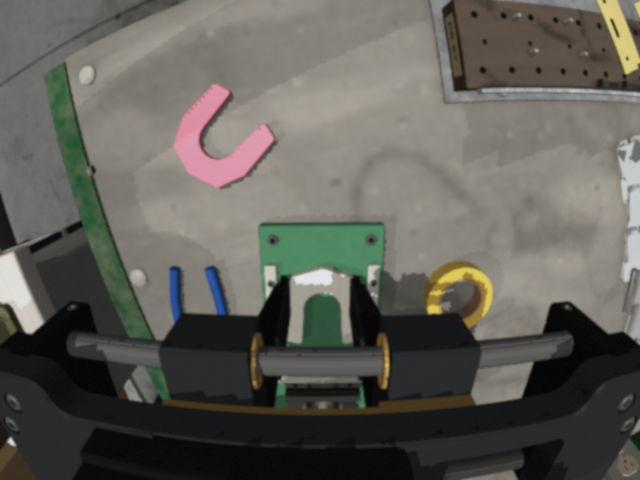

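View pics/scene1.png

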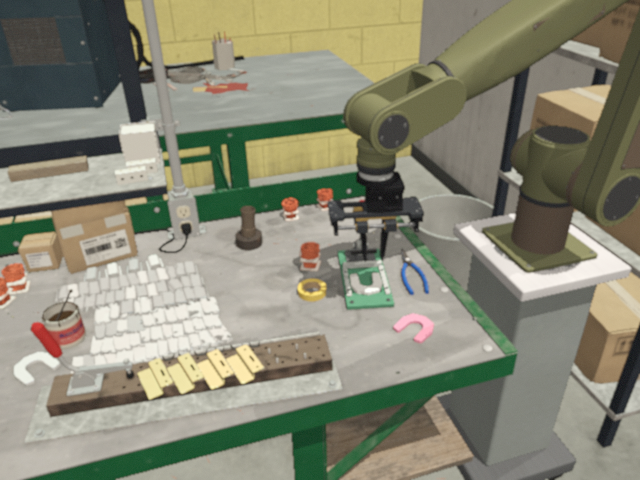

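View pics/si2.png

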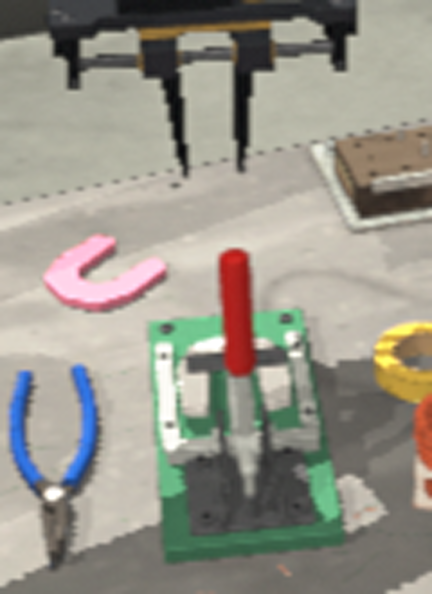

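The wrist view shows the base's -x edge with corners at about (260,224) and (384,224), and the yoke's round end at about (316,269). I'll cast fisheye rays through these points as a third estimate.

```bash
cat >> h.py <<'E'
def wray(d,u,v):
    K=d['K']; x,y=(u-K[0,2])/K[0,0],(v-K[1,2])/K[1,1]; t=np.hypot(x,y)
    r=np.array([np.sin(t)*x/t,np.sin(t)*y/t,np.cos(t)]); return R.from_quat(d['q']).apply(r)
def wonz(d,u,v,z):
    r=wray(d,u,v); return d['o']+r*(z-d['o'][2])/r[2]
E
python3 - <<'E'
from nav import *; from h import *
d=load('wrist1.npz'); crop(d,240,210,410,300,4.5,'pics/w1c.png')
for n,u,v,z in [('cl',260,224,12),('cr',384,224,12),('hole l',272.5,240,12),('hole r',371,240,12),('railL',270,266,17),('railR',374,266,17),('yoke',316,269,20)]:
    p=wonz(d,u,v,z)-O; print(n,(p+O).round(1),'fix',round(p@E,1),round(p@Y,1))
E
```

```text
cl [448.3 119.1  12. ] fix -105.1 -51.0
cr [546.5  95.5  12. ] fix -105.0 50.0
hole l [454.6 103.5  12. ] fix -91.4 -41.2
hole r [533.3  84.6  12. ] fix -91.4 39.8
railL [447.4  83.6  17. ] fix -70.4 -43.6
railR [531.2  63.4  17. ] fix -70.3 42.6
yoke [484.1  73.5  20. ] fix -69.1 -5.4
```

View pics/w1c.png

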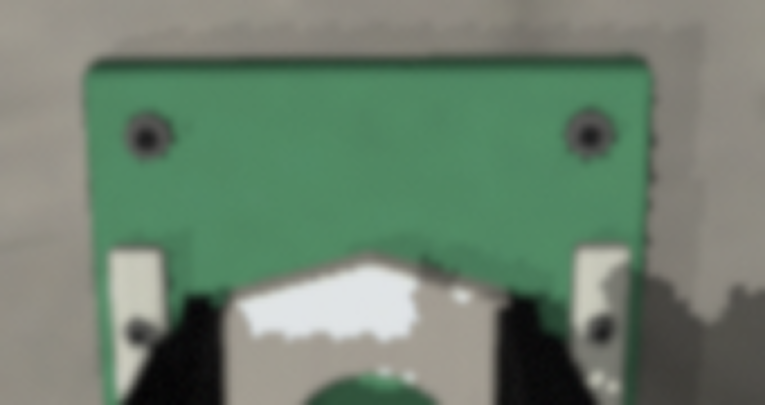

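Emit:
{"fn": "carry_out", "kwargs": {"plan": [[[0,0.25,3.5],[0,0,0]],[[0,0,3.5],[0,0,0]],[[0,0,3.0],[0,0,0]],[[0,0,1.0],[0,0,0]],[[0,0,0.5],[0,0,0]],[[0,0,0],[0,0,0]]]}}

```text
clock: 2.5
position: [496.6, 103.6, 16.3]
ee_rot: [0.785, 0.619, 0.0, 0.0]
ft_force: [0.6, -0.4, 1.8]
width: 30.3
```

Run:
```python
from nav import *; from h import *
show()
for n in('wrist','scene'):
    d=take(n,n+'2.npz')
crop(load('wrist2.npz'),200,180,440,360,3.3,'pics/w2.png')
crop(load('scene2.npz'),310,190,430,320,4.5,'pics/sc3.png')
```

```text
t 2.5 fix xyz -101.3 -0.4 16.3 rot to go [ 0.04 -0.02  0.05] F fix 0.3 0.7 1.8 w 30.3 q [0.1  0.02 2.12 0.   1.   0.33]
```

View pics/w2.png

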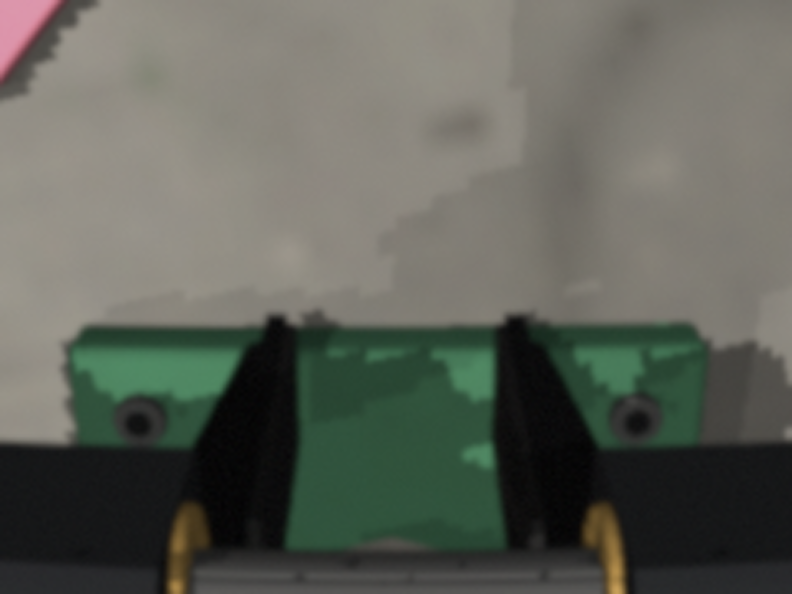

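View pics/sc3.png

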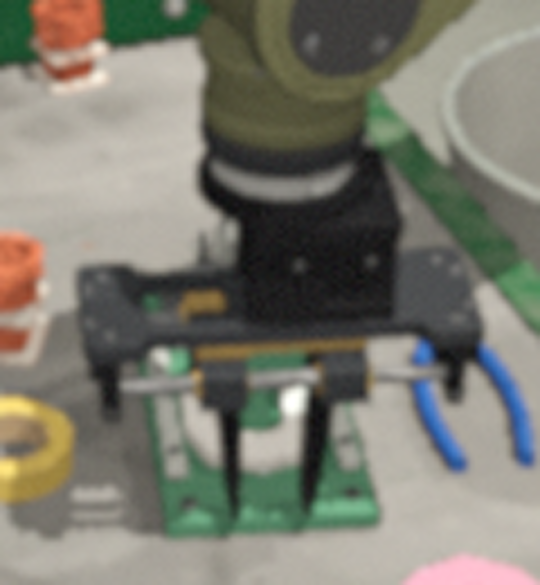

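Emit:
{"fn": "carry_out", "kwargs": {"plan": [[[-0.5,0,0.1],[0,0,0]],[[-0.8,0,0],[0,0,0]],[[-0.8,0,0],[0,0,0]],[[-0.8,0,0],[0,0,0]],[[-0.8,0,0],[0,0,0]],[[-0.6,0,0],[0,0,0]],[[-0.4,0,0],[0,0,0]],[[0,0,0],[0,0,0]]]}}

```text
clock: 3.4
position: [485.0, 56.7, 14.6]
ee_rot: [0.786, 0.619, -0.0, -0.0]
ft_force: [-0.1, 0.1, -0.4]
width: 30.2
```

Run:
```python
from nav import *
show()
```

```text
t 3.4 fix xyz -53.0 -0.7 14.6 rot to go [-0.01  0.02 -0.05] F fix -0.1 -0.1 -0.4 w 30.2 q [ 0.01 -0.01  2.16 -0.    1.    0.24]
```

Emit:
{"fn": "carry_out", "kwargs": {"plan": [[[-0.4,0,0],[0,0,0]],[[-0.3,0,0],[0,0,0]],[[-0.2,0,0],[0,0,0]],[[0,0,0],[0,0,0]]]}}

```text
clock: 3.8
position: [483.0, 48.4, 14.6]
ee_rot: [0.785, 0.619, -0.0, -0.0]
ft_force: [-0.5, -0.8, 0.7]
width: 30.0
```

Run:
```python
from nav import *; from h import *
show()
crop(take('side','side3.npz'),240,190,340,325,4.4,'pics/si3.png')
```

```text
t 3.8 fix xyz -44.5 -0.7 14.6 rot to go [-0.01  0.01 -0.02] F fix 0.9 -0.3 0.7 w 30.0 q [-0.01 -0.02  2.17 -0.    1.    0.23]
```

View pics/si3.png

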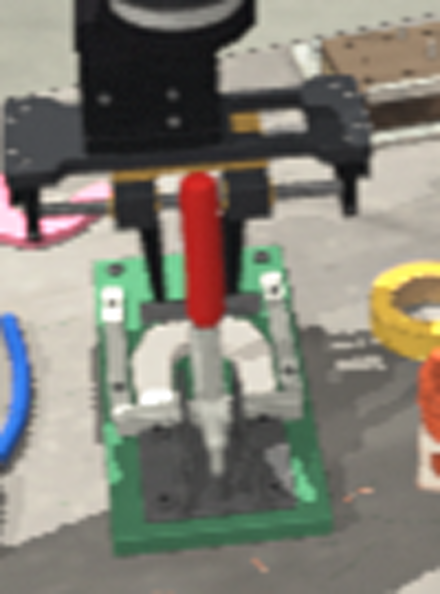

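Emit:
{"fn": "carry_out", "kwargs": {"plan": [[[-0.2,0,0],[0,0,0]],[[-0.1,0,0],[0,0,0]],[[0,0,0],[0,0,0]]]}}

```text
clock: 4.15
position: [483.0, 47.3, 15.0]
ee_rot: [0.786, 0.618, 0.002, -0.001]
ft_force: [0.6, 8.7, -0.9]
width: 30.0
```

Emit:
{"fn": "carry_out", "kwargs": {"plan": [[[-0.2,0,0],[0,0,0]],[[0,0,0],[0,0,0]]]}}

```text
clock: 4.35
position: [482.9, 47.0, 15.2]
ee_rot: [0.786, 0.618, 0.003, -0.002]
ft_force: [1.2, 14.6, -0.1]
width: 30.7
```

Run:
```python
from nav import *; from h import *
show()
```

```text
t 4.35 fix xyz -43.1 -0.4 15.2 rot to go [ 0.04 -0.45 -0.15] F fix -14.5 -2.3 -0.1 w 30.7 q [-0.02 -0.02  2.17  0.01  1.    0.22]
```

Emit:
{"fn": "carry_out", "kwargs": {"plan": [[[1.5,0,0],[0,0,0]],[[1.5,0,0],[0,0,0]],[[0,0,-4],[0,0,0]],[[0,0,-4],[0,0,0]],[[0,0,-3.5],[0,0,0]],[[0,0,0],[0,0,0]]], "claw": 3.0}}

```text
clock: 4.95
position: [493.0, 73.4, 136.0]
ee_rot: [0.785, 0.619, 0.004, 0.003]
ft_force: [1.1, -0.5, 0.2]
width: 30.0
```

Run:
```python
from nav import *; from h import *
show()
for n in('wrist','scene','side'): take(n,n+'4.npz')
crop(load('wrist4.npz'),230,180,410,315,4.4,'pics/w4.png')
crop(load('side4.npz'),240,200,340,325,4.7,'pics/si4.png')
crop(load('scene4.npz'),310,190,430,320,4.5,'pics/sc4.png')
```

```text
t 4.95 fix xyz -71.1 3.2 136.0 rot to go [ 0.62 -0.16  0.02] F fix 0.2 1.1 0.2 w 30.0 q [ 0.04 -0.16  2.07 -0.    1.22  0.28]
```

View pics/w4.png

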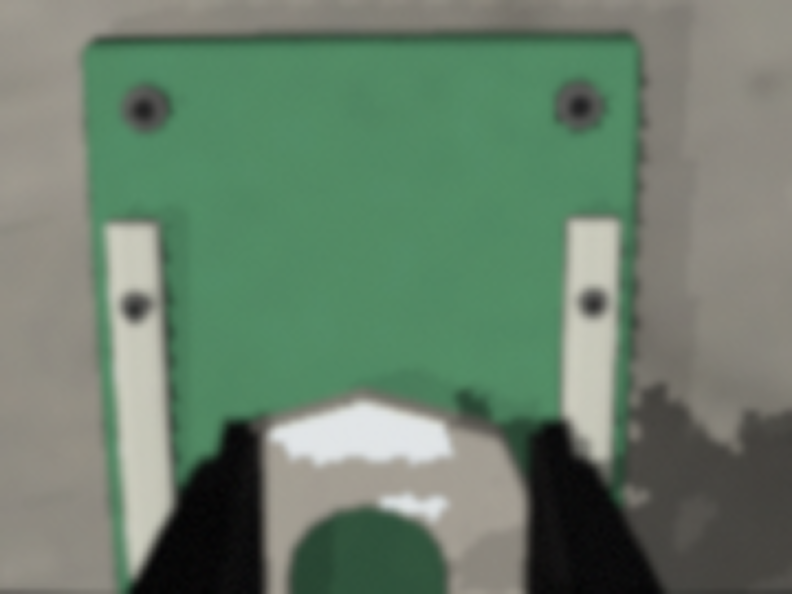

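View pics/si4.png

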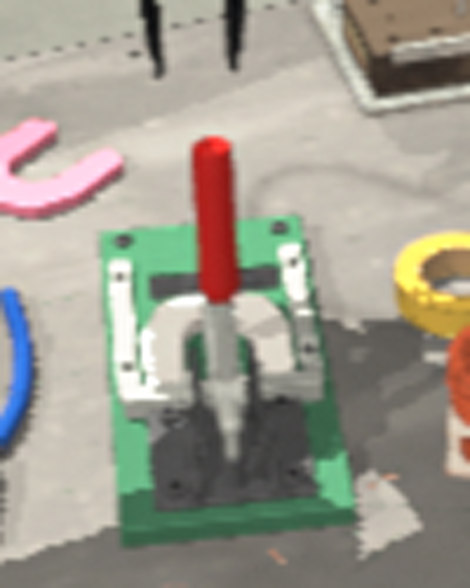

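View pics/sc4.png

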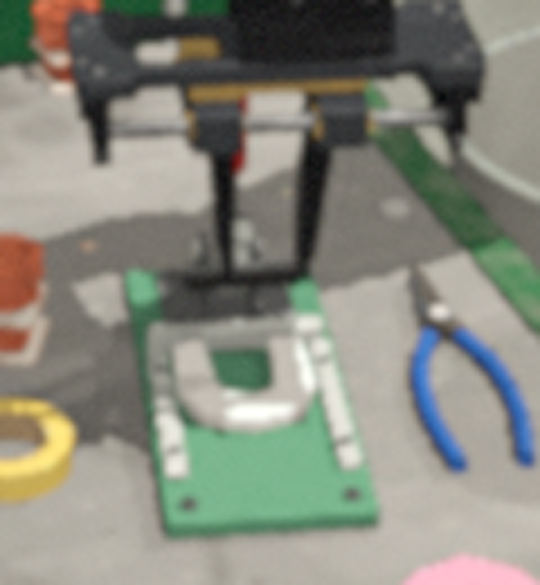

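The plate's legs meet the stop in both views, and its apex is at about (313,269) in the wrist image. I'll check that apex numerically, then go for the lever.

Run:
```python
from nav import *; from h import *
d=load('wrist4.npz')
for n,u,v,z in [('apex',365,392,20),('cornerL',88,40,12),('cornerR',635,37,12),('railL',105,222,17),('railR',620,218,17)]:
    p=wonz(d,230+(u+.5)/4.4-.5,180+(v+.5)/4.4-.5,z)-O; print(n,round(p@E,1),round(p@Y,1))
```

```text
apex -38.5 -0.5
cornerL -104.8 -51.5
cornerR -105.1 49.4
railL -71.3 -48.9
railR -71.8 47.1
```

Emit:
{"fn": "carry_out", "kwargs": {"plan": [[[-3,-0.35,0],[0.6,-0.2,0]],[[-3,0,0.3],[0,0,0]],[[-3,0,0.3],[0,0,0]],[[-1.4,0,0],[0,0,0]],[[0,0,0],[0,0,0]]], "claw": 0}}

```text
clock: 5.6
position: [459.5, -28.4, 121.6]
ee_rot: [0.786, 0.618, -0.006, -0.004]
ft_force: [0.5, 0.1, 0.7]
width: 1.3
```

Run:
```python
from nav import *; from h import *
show()
for n in('wrist','scene','side'): take(n,n+'5.npz')
crop(load('wrist5.npz'),150,150,490,405,2.3,'pics/w5.png')
crop(load('side5.npz'),220,150,340,300,4,'pics/si5.png')
crop(load('scene5.npz'),310,150,430,300,4,'pics/sc5.png')
```

```text
t 5.6 fix xyz 35.7 -5.6 121.6 rot to go [-0.83  0.23 -0.17] F fix -0.2 0.4 0.7 w 1.3 q [-0.18 -0.22  2.14 -0.    1.23  0.06]
```

View pics/si5.png

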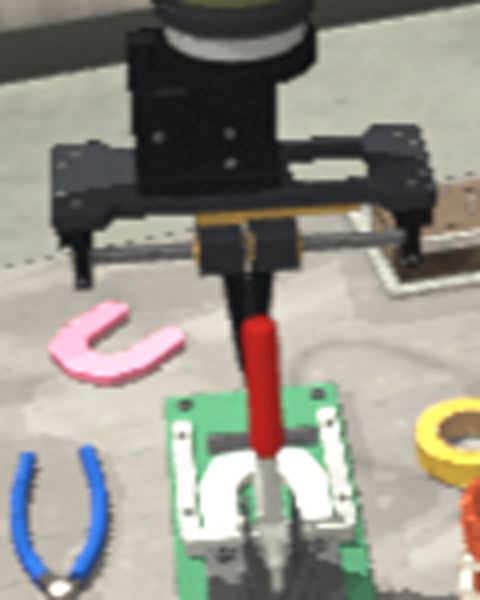

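View pics/sc5.png

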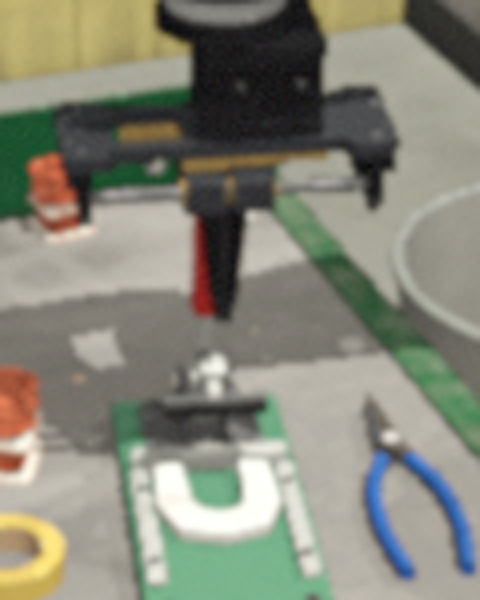

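View pics/w5.png

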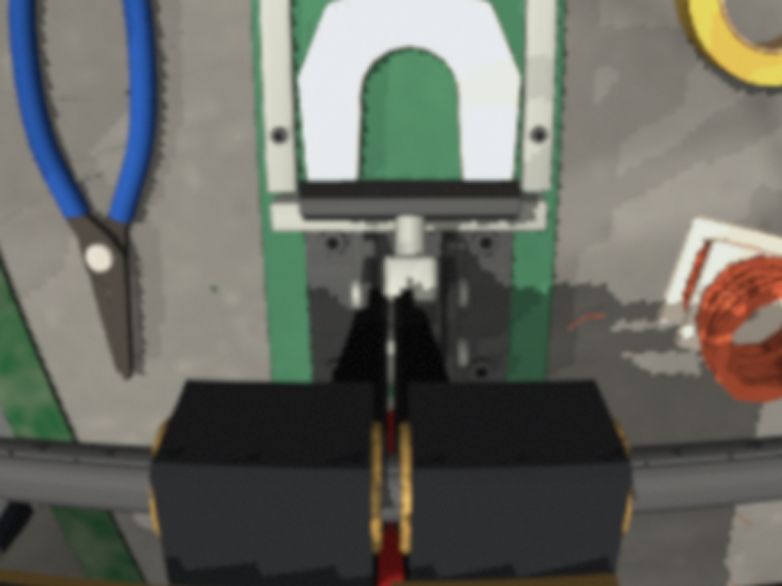

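Emit:
{"fn": "carry_out", "kwargs": {"plan": [[[0,0.5,-0.9],[-0.8,0.2,0]],[[-0.8,0,0],[0,0,0]],[[0,0,0],[0,0,0]],[[0,0,0],[0,0,0]]]}}

```text
clock: 6.15
position: [464.4, -36.4, 133.0]
ee_rot: [0.785, 0.619, 0.001, 0.001]
ft_force: [-0.4, 0.3, -0.0]
width: -0.1
```

Run:
```python
from nav import *; from h import *
show()
```

```text
t 6.15 fix xyz 42.3 1.0 133.0 rot to go [ 0.22 -0.   -0.02] F fix -0.2 -0.5 -0.0 w -0.1 q [-0.19 -0.23  2.13 -0.    1.24  0.04]
```

Emit:
{"fn": "carry_out", "kwargs": {"plan": [[[-0.6,-0.1,-0.1],[0,0,0]],[[-0.6,0,-0.2],[0,0,0]],[[-0.6,0,-0.1],[0,0,0]],[[-0.8,0,0],[0,0,0]],[[0,0,0],[0,0,0]]]}}

```text
clock: 6.65
position: [456.9, -61.9, 136.7]
ee_rot: [0.786, 0.618, 0.001, 0.001]
ft_force: [0.1, 3.6, -0.8]
width: 0.4
```

Run:
```python
from nav import *; from h import *
show()
crop(take('side','side6.npz'),220,150,340,300,4,'pics/si6.png')
crop(take('scene','scene6.npz'),310,150,430,300,4,'pics/sc6.png')
```

```text
t 6.65 fix xyz 68.9 -0.4 136.7 rot to go [ 0.16 -0.04 -0.09] F fix -3.5 -0.7 -0.8 w 0.4 q [-0.25 -0.25  2.14  0.    1.25 -0.01]
```

View pics/si6.png

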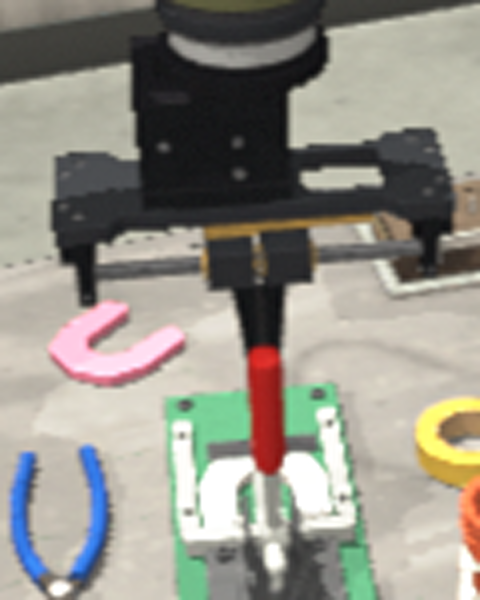

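View pics/sc6.png

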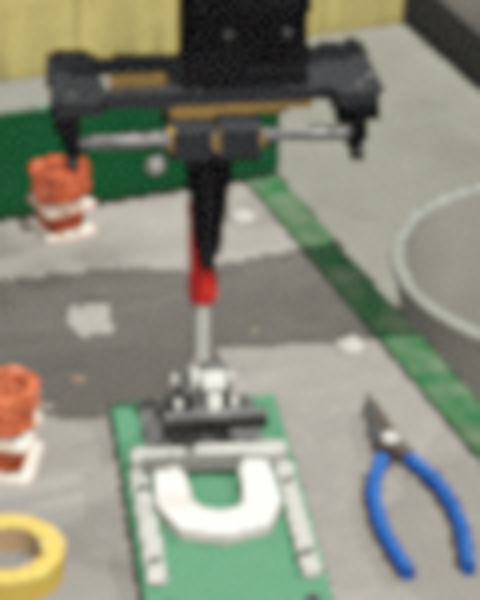

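Contact is centred on the grip, with the lever moving and 3.5 N of reaction. I'll follow the arc over the dead point.

Emit:
{"fn": "carry_out", "kwargs": {"plan": [[[-0.8,0,0],[0,0,0]],[[-0.8,0,0.1],[0,0,0]],[[-0.8,0,0.2],[0,0,0]],[[-0.8,0,0.3],[0,0,0]],[[-0.8,0,0.3],[0,0,0]],[[-0.6,0,0.3],[0,0,0]],[[-0.4,0,0.3],[0,0,0]],[[0,0,0],[0,0,0]]]}}

```text
clock: 7.55
position: [445.4, -110.7, 121.6]
ee_rot: [0.785, 0.619, 0.001, 0.002]
ft_force: [0.5, 0.9, 0.5]
width: 0.8
```

Run:
```python
from nav import *; from h import *
show()
crop(take('side','side7.npz'),220,150,340,300,4,'pics/si7.png')
crop(take('scene','scene7.npz'),310,150,430,300,4,'pics/sc7.png')
```

```text
t 7.55 fix xyz 119.0 -0.1 121.6 rot to go [ 0.19  0.07 -0.03] F fix -1.0 0.3 0.5 w 0.8 q [-0.36 -0.24  2.16 -0.    1.22 -0.12]
```

View pics/si7.png

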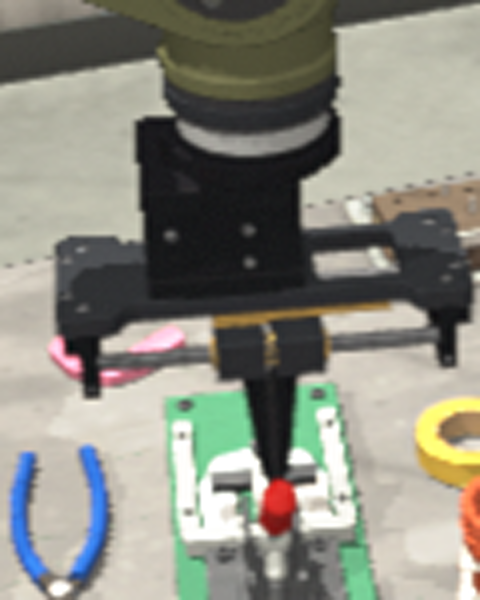

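View pics/sc7.png

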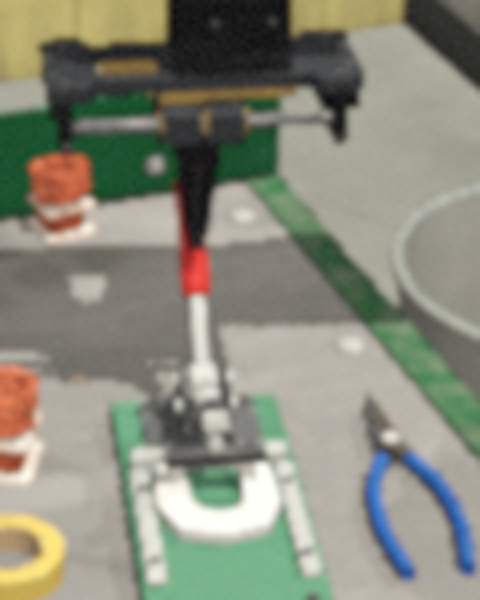

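Near the dead point, so I'll continue along the arc.

Emit:
{"fn": "carry_out", "kwargs": {"plan": [[[-0.6,0,0.4],[0,0,0]],[[-0.5,0,0.4],[0,0,0]],[[-0.5,0,0.4],[0,0,0]],[[-0.4,0,0.4],[0,0,0]],[[0,0,0],[0,0,0]],[[0,0,0],[0,0,0]]]}}

```text
clock: 8.25
position: [440.9, -129.7, 105.7]
ee_rot: [0.786, 0.619, 0.001, 0.001]
ft_force: [-0.4, -0.3, 0.7]
width: 0.6
```

Run:
```python
from nav import *; from h import *
show()
crop(take('side','side8.npz'),220,150,340,300,4,'pics/si8.png')
crop(take('scene','scene8.npz'),310,150,430,300,4,'pics/sc8.png')
```

```text
t 8.25 fix xyz 138.6 -0.1 105.7 rot to go [ 0.18  0.   -0.04] F fix 0.3 -0.3 0.7 w 0.6 q [-0.4  -0.22  2.17  0.    1.19 -0.17]
```

View pics/si8.png

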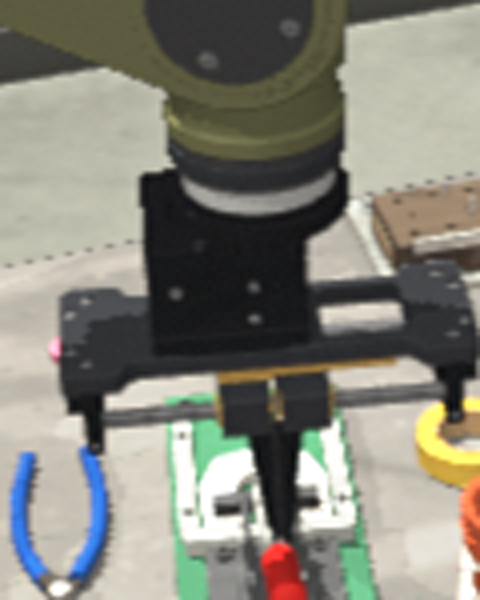

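View pics/sc8.png

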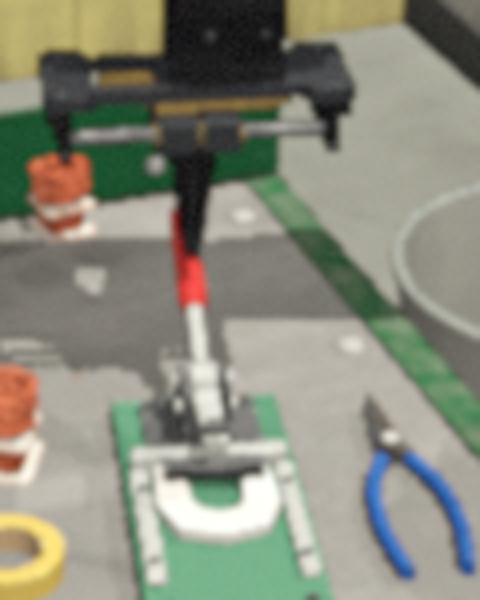

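Emit:
{"fn": "carry_out", "kwargs": {"plan": [[[0,0,-2],[0,0,0]],[[0,0,-4],[0,0,0]],[[0,0,-4],[0,0,0]],[[4,0,-3],[0,0,0]],[[4,0,0],[0,0,0]],[[4.5,0,0],[0,0,0]],[[4.5,0,0],[0,0,0]],[[4.5,0,0],[0,0,0]]]}}

```text
clock: 9.15
position: [491.1, 81.6, 236.5]
ee_rot: [0.785, 0.619, 0.002, 0.002]
ft_force: [0.8, -0.5, 1.4]
width: 0.4
```

Emit:
{"fn": "carry_out", "kwargs": {"plan": [[[4.5,0,0],[0,0,0]],[[3,0,0],[0,0,0]],[[0,0,0],[0,0,0]],[[0,0,0],[0,0,0]]]}}

```text
clock: 9.55
position: [508.2, 152.9, 235.8]
ee_rot: [0.785, 0.62, 0.001, 0.002]
ft_force: [0.2, 0.5, 0.2]
width: 0.6
```

Run:
```python
from nav import *; from h import *
show()
for n in('wrist','scene','side'): take(n,n+'9.npz')
crop(load('wrist9.npz'),200,150,440,330,3.3,'pics/w9.png')
crop(load('side9.npz'),240,200,340,325,4.7,'pics/si9.png')
crop(load('scene9.npz'),310,190,430,320,4.5,'pics/sc9.png')
for n in('scene','side'):
    a,b=load(n+'0.npz')['c'],load(n+'9.npz')['c']; cv2.imwrite(f'pics/{n}9.png',b[:,:,::-1])
```

```text
t 9.55 fix xyz -152.0 -0.6 235.8 rot to go [0.19 0.04 0.09] F fix -0.6 0.1 0.2 w 0.6 q [ 0.19 -0.16  1.89 -0.    1.4   0.43]
```

View pics/si9.png

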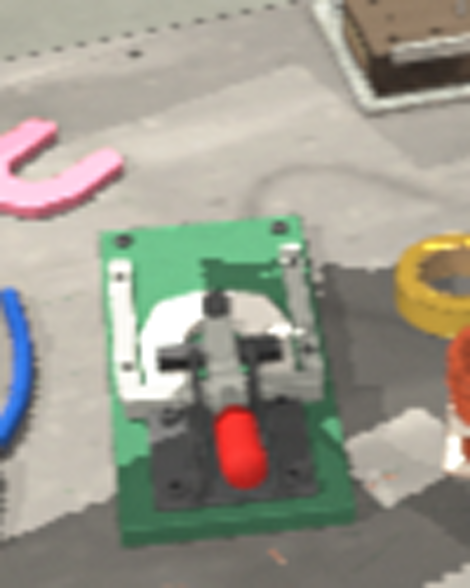

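View pics/sc9.png

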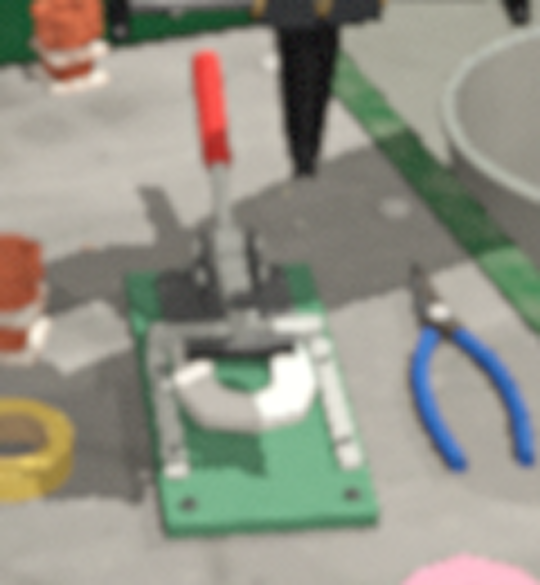

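View pics/scene9.png

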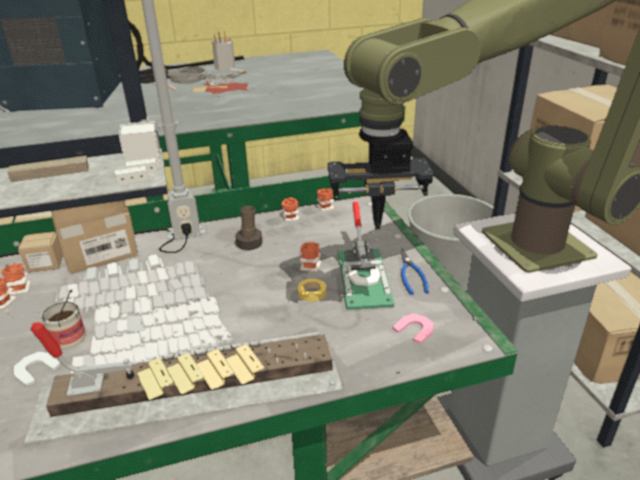

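Run:
```python
from nav import *; from h import *
sc,si=load('scene9.npz'),load('side9.npz')
S=lambda u,v:(310+(u+.5)/4.5-.5,190+(v+.5)/4.5-.5); T=lambda u,v:(240+(u+.5)/4.7-.5,200+(v+.5)/4.7-.5)
p,e=tri(sc,S(206,56),si,T(243,468)); p=p-O; print('tip',p@E,p@Y,p[2],e, 'ang',np.degrees(np.arctan2(p[2]-50,p@E-78)))
for n in('scene','side'):
    for x in (160,175,192): 
        pass
    for a in (26,35,40): print(n,a,proj(sc if n=='scene' else si, W(78+127*np.cos(np.radians(a)),0,50+127*np.sin(np.radians(a)))))
print(S(206,56),T(243,468))
```

```text
tip 189.0906471835036 -0.8748705401868241 104.91873798069514 2.486837243039423 ang 26.305935608146452
scene 26 (np.float64(354.4190228252972), np.float64(201.2626231882282))
scene 35 (np.float64(354.94880887295693), np.float64(197.0844441875524))
scene 40 (np.float64(355.2972858470475), np.float64(195.19369081447863))
side 26 (np.float64(291.2338346732958), np.float64(299.96456212034957))
side 35 (np.float64(290.3565919808505), np.float64(289.07418050010955))
side 40 (np.float64(289.83151234109937), np.float64(282.91799905336586))
(355.3888888888889, 202.05555555555554) (291.3085106382979, 299.1808510638298)
```

View pics/w9.png

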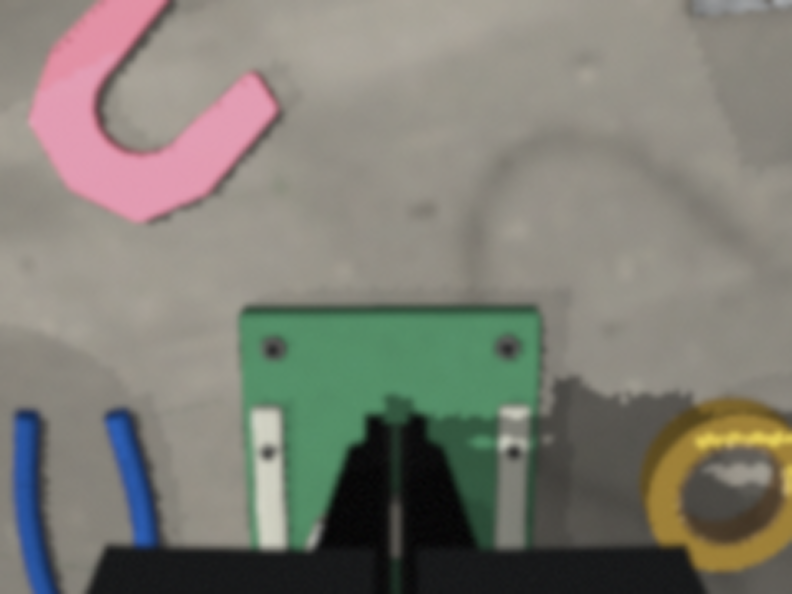

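The lever measures 26.3° above level (26° is locked), the pad is down on the legs, and the plate hasn't shifted in the scene view. Handing in.

Run:
```python
from h import *
# plate silhouette lower edge & neighbours before/after lever
for n in('4','9'):
    c=load(f'scene{n}.npz')['c'][265:292,345:385].astype(int); m=(c.min(2)>110)&(c.max(2)-c.min(2)<40)
    print(n,[int(np.where(m[:,k])[0].max()+265) if m[:,k].any() else None for k in (12,16,20,24,28)])
for nm,lo,hi in(('yellow',(20,120,120),(32,255,255)),('blue',(105,150,60),(125,255,255))):
    for k in('0','9'):
        h=cv2.cvtColor(load(f'scene{k}.npz')['c'],cv2.COLOR_RGB2HSV)[230:310,290:440]; y,x=np.where(cv2.inRange(h,lo,hi)); print(nm,k,x.mean().round(1),y.mean().round(1),len(x))
from station import sign_off; print(sign_off())
```

```text
4 [285, 285, 286, 285, 284]
9 [284, 285, 285, 285, 284]
yellow 0 21.6 61.2 314
yellow 9 21.7 60.5 368
blue 0 123.6 48.5 139
blue 9 123.4 48.3 136
the job is handed in; nothing more can be done
None
```

I pushed the white plate home against the stop and then pushed the red lever over its dead point until it snapped into lock. The job was handed in at about 9.7 s, well under the 43 s limit.

**Plate home:** the push met the stop at about 14.5 N, close to the tool position I expected. The wrist-camera check put the plate's tip about 2 mm from its ideal place, within that measurement's error. From before the lever push to hand-in, its near edge moved at most 1 pixel in the scene view.

**Lever locked:** after the arm withdrew, I measured the lever from two views at 26.3° above level (the locked stop is 26°). The pictures show the pad down on both legs. I could not measure the pad's force directly.

**Neighbours:** the tape roll and pliers are in the same place to within 1 pixel. The coil and solenoid I only compared by eye, and they looked unmoved. The arm finished clear of everything.

**Disagreement:** the first two camera estimates of the fixture differed by about 9 mm along its length. Their average matched the wrist view to within about 1 mm, so I used that.

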